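# Load a perfusion cartridge into the microscope's loading stage and clamp it home

### The job

Take the long perfusion cartridge with the upright fin and set it into the open cradle on the microscope's loading stage: feel it down into its pocket gently, without dropping or forcing it, and let go. Then swing the hinged clamp over it and press the clamp's black rod down, without excessive force, until the latch snaps and the cartridge is driven fully home. Leave everything else on the bench where it stands.

Things in the scene. Friction and masses are not known exactly. Their poses are not given: they have to be found in the camera images.
- cartridge: The cartridge to load: loose grey plastic block 73 (x) x 40 (y) x 26 mm high, paler band round it, lower edges chamfered 0.7 mm; on top a central upright grip fin 46 mm long (x), 10 thick (y), 24 high: 50 mm high in all; 0.11 to 0.18 kg. Origin: centre of the underside; z up, x along the fin. It goes in with its x along the stage's x, either way round.
- stage: The loading stage, fixed: dark plinth 200 (x) x 190 (y) x 33 mm. Origin: centre of its underside; z up, +x towards its rear, away from the robot. On it a carriage plate (top 45 mm above the origin; sinks 1 mm per 20 N, 1.6 at most) carries cradle and clamp. Locked on a cross slide up to 12 mm either side of the middle along the stage's y: this shift is in NO reading; find it by feel or by sight.
- pocket_mid (a point): Where the cradle pocket's centre would be with the carriage at mid-slide, level with the tops of the front and side walls (59 mm above the stage's origin; axes as the stage). The true centre lies 0 to 12 mm off along y only. Pocket: 75 (x) x 42 (y) mm, open at the top, square edges, aluminium walls 8 mm thick. The cartridge has 1 mm play on each side.
- port_top (a point): Top of the sprung port plate in the pocket, 5 mm under the front and side walls' tops and 54 mm above the stage's origin (given at mid-slide and unpressed). A cartridge let in stands loosely on it. It starts to yield at 5 N, and pushes back with 17 N when the cartridge is home, its underside about 49 mm above the stage's origin.
- fence (a point): Middle of the upper edge of the rear wall's inner face (at mid-slide). The rear wall is a fence, 10 mm higher than the other walls: 69 mm above the stage's origin, inner face at x = +37.5 mm from the pocket's centre. The cartridge can be held against it and slid along y until it drops in. Behind it two hinge cheeks, x 49 to 67 mm, y +-24 to 32 mm, up to 83 mm above the stage's origin.
- hinge (a point): Middle of the clamp's hinge axis (at mid-slide): along the stage's y, at x = +58 mm, 75.5 mm above the stage's origin. The clamp is a steel frame, two arms that pass either side of the fin. At its front end, 125 mm from the axis and (when shut) 9.5 mm higher, a black rod 12 mm thick, 56 mm long along y, centred on the carriage: pinch it by its ends from above, or push it.
- clamp (a joint): Clamp angle, rad: 0 shut and latched, growing as the rod rises; starts at 1.75 to 2.0, leaning back past upright. Stiff hinge (0.13 N m): stays where left. Below 0.1 its rubber feet drive the cartridge down against the springs; the rod then takes up to about 10 N, until a spring bolt snaps over the clamp's tongue and holds it at about 0. At -0.01 the cartridge bottoms hard: stop there.
- short_cartridge: A cartridge of another kind, to be left alone: grey block 50 x 50 x 22 mm with a round knob 20 mm thick and 18 mm high on top. Origin: centre of the underside.
- oil_bottle: Small amber bottle, 32 mm across, 62 mm high, standing. Origin: centre of the underside. Leave alone.
- objective: Steel objective lens standing on its thread, 31 mm across, 47 mm high. Origin: centre of the underside. Leave alone.
- eyepiece: Black eyepiece standing upright, 36 mm across, 56 mm high. Origin: centre of the underside. Leave alone.
- slide_box: White plastic slide box 90 x 85 x 32 mm. Origin: centre of the underside. Leave alone.
- petri_dish: Closed glass dish 59 mm across, 15 mm high. Origin: centre of the underside. Leave alone.
- hex_driver: Driver with a black handle, 150 mm long, lying along its own x (handle at -x). Leave alone.
Mind the look-alikes: they are no part of the job. What is shaped like the cartridge but yellow is not meant.

How it is judged:
By the outcome, as a careful person would: the job done as asked, in the order asked, and still so for the second after the job is handed in, with the robot touching nothing.
It also fails if it takes over 72 s, if anything falls off the work surface, if the arm or the gripper's body presses on something with over 40 N, if the wrist force passes 120 N, or if a joint passes its speed limit or range.

### The arm

A 7-joint arm with a two-finger parallel gripper is mounted at the origin on the work surface. World frame = base frame: x ahead of the robot, y to its left, z up, the work surface at z = 0. Lengths are in m, angles in rad, forces in N, time in s.
With the tool pointing down it reaches from about 0.4 to 0.9 m from the base axis. Payload 5.5 kg.
Tool frame: the origin (TCP) lies midway between the tips of the shut fingers; the grasp point (between the pads) lies 19 mm behind it; z points along the fingers, y is the line along which they close (so a half turn about z gives the same grasp; the last joint's range is limited). The gripper opens to 85 mm and grips with 20 to 120 N. Pads are 22 mm wide; open, the fingers measure 114 mm over their backs; the gripper's body (76 mm by 85 mm) begins 54 mm behind the grasp point. The pads swing forward as they close: fully open they stand 13 mm farther back than shut.
Start: joints at [1.437, 0.501, -0.427, 1.55, 0.221, 1.138, -0.21], TCP at [0.251, -0.599, 0.231] pointing down, gripper open.
Joint ranges: [-2.88, 2.88], [-0.31, 2.03], [-1.54, 1.56], [0.2, 2.42], [-1.41, 4.55], [0.19, 2.02], [-2.57, 2.57]. Speed limits (rad/s): [2.57, 2.57, 3.14, 3.14, 3.14, 3.14, 3.14].

### API

Orientations are given as a unit quaternion [w, x, y, z].
In Python, from bench import * gives the robot as it stands. The module is installed in compiled form; this text tells all that it offers.
- The arm moves only by the shell command python3 -m crank 'ROWS' [FORCE]. ROWS is JSON, a list of rows, each an object of numbers: "grip": the opening, from -1 (shut) to 1 (fully open); "tx", "ty", "tz": the shift along the world's x, y, z in mm; "roll": the turn about the world's z in degrees. In form: [{"grip": .., "tx": .., "ty": .., "tz": .., "roll": ..}, ...]. A call has 1 to 8 rows; each row shifts and turns the commanded pose from where the row before left it; what a row does not reach is not made up. A row lasts 1/8 s, in which the tool goes at most 62.5 mm and 10.7 degrees, less where a joint would pass 70% of its speed; a pose out of reach is approached as far as the arm can. A call with a gripper value outside its range is refused whole. The fingers move at their own pace and stop on an object; FORCE is the grip in N (left out, the last holds). Time passes only in rows, so rows that do not move let the fingers close. It gives the time, the measured TCP pose, the force, the opening and the grip force at its end, in the units of the state.
- sense(): the state, without advancing time (a new reading comes with each control period).
- snapshot(name): name is "scene" or "top"; returns (picture, depth): 384x512x3 uint8, red, green, blue; 384x512 float32, m along the optical axis (not along the pixel's ray), 0 where there is no reading.
- camera_params(name): a dict with "K" (3x3 intrinsics, pixels), "distortion" ([k1, k2, p1, p2, k3] as OpenCV has them; the pictures are not rectified), "pose" (4x4, takes a point from camera to world coordinates). Camera axes: x right, y down, z forward; pixel columns grow to the right and rows downward; lengths in m; the calibration is good to about 2 mm. A picture is of the moment at which its call begins. camera_params takes no time and is no camera call.
- close_job(): hands the job in; it is judged then, once.
The state is a dict: "clock": time; "joint_pos": joint angles; "qd": joint speeds; "effort": joint torques, N m; "tool_pos": TCP position; "orientation": TCP orientation; "wrist_force": force on the tool from outside, world axes, zero at the start; "torque": the same for the moment, N m; "opening": opening from 0.0 (shut) to 1.0 (fully open); "finger_force": force on a finger pad.
Only numpy, scipy, OpenCV 4.12 (cv2) and the standard library are available. Lean on these libraries where they do the work, as an engineer would, in place of code of your own. Each camera call takes 0.05 s, during which the arm holds its last target. There are 200 camera calls.

## Working session

There is one attempt and no reset: what is moved stays moved. The work goes in short steps, Python scripts to look and compute and a shell command to move; the robot and the scene stay as the last step left them, time stands still between calls to the robot, and variables do not carry over. Pictures are saved under pics/ and viewed, at most 10 in all, crops included, and the job is handed in when it is done.

```bash
mkdir -p pics; cat > h.py <<'E'
import numpy as np, cv2
from bench import *
def snap(n,f):
    p,d=snapshot(n); cv2.imwrite(f'pics/{f}.png',p[:,:,::-1]); np.save(f'pics/{f}_d.npy',d); return p,d
def px2w(n,u,v,z=None,d=None):
    c=camera_params(n);K=np.array(c["K"]);D=np.array(c["distortion"]);T=np.array(c["pose"])
    r=cv2.undistortPoints(np.array([[[u,v]]],float),K,D)[0,0];r=np.array([r[0],r[1],1.])
    if d is not None: return T[:3,:3]@(r*d)+T[:3,3]
    w=T[:3,:3]@r; return T[:3,3]+w*(z-T[2,3])/w[2]
def cloud(n,d):
    c=camera_params(n);K=np.array(c["K"]);D=np.array(c["distortion"]);T=np.array(c["pose"])
    v,u=np.mgrid[:384,:512]; r=cv2.undistortPoints(np.stack([u,v],-1).reshape(-1,1,2).astype(float),K,D).reshape(384,512,2)
    P=np.dstack([r,np.ones((384,512))])*d[...,None]
    return P@T[:3,:3].T+T[:3,3]
E
python3 - <<'E'
from h import *
a,_=snap("scene","s0");b,_=snap("top","t0")
for n in("scene","top"):print(n,np.round(camera_params(n)["pose"],3).tolist(),np.array(camera_params(n)["K"])[0])
s=sense();print(s)
E
```

```text
scene [[0.572, 0.489, -0.659, 1.238], [0.82, -0.359, 0.446, -0.482], [-0.019, -0.795, -0.606, 0.733], [0.0, 0.0, 0.0, 1.0]] [458.73045081   0.         260.07695759]
top [[-0.01, -0.978, 0.209, 0.329], [-1.0, 0.01, -0.002, -0.018], [-0.0, -0.209, -0.978, 1.09], [0.0, 0.0, 0.0, 1.0]] [410.7462583   0.        255.8287564]
{'clock': 0.1, 'joint_pos': array([ 1.43718392,  0.50174332, -0.42680479,  1.551369  ,  0.2207871 ,
        1.13829505, -0.2103049 ]), 'qd': array([-0.00019219, -0.00130595, -0.00139137, -0.00021516,  0.00017134,
        0.00072395, -0.00031185]), 'effort': array([-1.19253056e-02, -5.70806801e+01, -5.83877385e+00, -2.81749123e+01,
        1.05330339e-02,  5.47070362e-03, -7.92163434e-06]), 'tool_pos': array([ 0.25093315, -0.59892073,  0.23035977]), 'orientation': array([-8.70938091e-04,  9.80377617e-01,  1.97126737e-01, -1.41004194e-04]), 'wrist_force': array([-0.2735539 , -0.19552285,  0.97245632]), 'torque': array([-0.02708179,  0.02441376, -0.01527802]), 'finger_force': 0.0, 'opening': 1.0003537138483372}
```

View pics/t0.png

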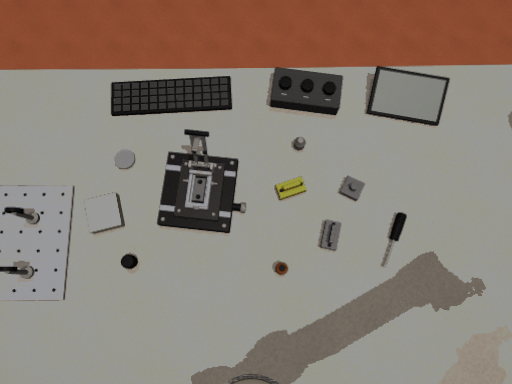

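View pics/s0.png

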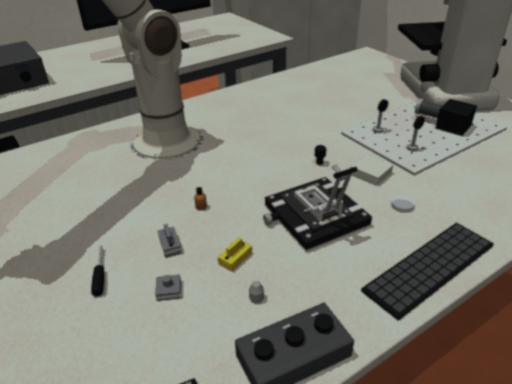

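Top view candidates: yellow look-alike (290,188), short cartridge with knob (352,188), and grey block with fin (331,235). I choose (331,235). The stage is at (200,192) and its clamp rod at (197,133). Next come a close crop and measurements.

```bash
python3 - <<'E'
from h import *
b=cv2.imread('pics/t0.png');s=cv2.imread('pics/s0.png')
A=cv2.resize(b[210:260,306:356],(400,400),interpolation=cv2.INTER_CUBIC)
B=cv2.resize(b[145:240,152:252],(400,380),interpolation=cv2.INTER_CUBIC)
B=cv2.copyMakeBorder(B,0,20,0,0,cv2.BORDER_CONSTANT)
cv2.imwrite('pics/c1.png',np.hstack([A,B]))
d=np.load('pics/t0_d.npy');P=cloud("top",d);ds=np.load('pics/s0_d.npy');Q=cloud("scene",ds)
np.save('pics/P.npy',P)
tab=P[300:330,150:200].reshape(-1,3);print('table',np.median(tab,0),np.median(Q[300:330,100:140].reshape(-1,3),0))
def rect(M,x0,x1,y0,y1,z0,z1,lab):
    m=(M[...,0]>x0)&(M[...,0]<x1)&(M[...,1]>y0)&(M[...,1]<y1)&(M[...,2]>z0)&(M[...,2]<z1)
    p=M[m]; 
    if len(p)<5: print(lab,len(p));return
    r=cv2.minAreaRect((p[:,:2]*1000).astype(np.float32));print(lab,len(p),'mean',p.mean(0).round(4),'rect',np.round(r[0],1),np.round(r[1],1),round(r[2],1))
c=px2w("top",331,235,z=.04);st=px2w("top",200,192,z=.033);print(c,st)
for n,M in(("top",P),("scene",Q)):
    x,y=c[:2];w=.06
    rect(M,x-w,x+w,y-w,y+w,.012,.035,n+' block');rect(M,x-w,x+w,y-w,y+w,.038,.06,n+' fin')
    x,y=st[:2];w=.14
    rect(M,x-w,x+w,y-w,y+w,.024,.038,n+' plinth');rect(M,x-w,x+w,y-w,y+w,.040,.05,n+' plate')
    rect(M,x-w,x+w,y-w,y+w,.055,.065,n+' walls');rect(M,x-w,x+w+.05,y-w,y+w,.15,.25,n+' rod')
E
```

```text
table [0.26020223 0.19024532 0.00038494] [ 5.81482800e-01 -3.84561852e-01 -5.51428897e-04]
[ 0.4540186  -0.21171992  0.04      ] [0.57219847 0.12707964 0.033     ]
top block 373 mean [ 0.4565 -0.2106  0.0266] rect [ 458.2 -212.6] [40.5 73.9] 75.9
top fin 85 mean [ 0.4575 -0.212   0.0495] rect [ 458.2 -212.7] [ 9.8 45.6] 76.6
top plinth 2666 mean [0.5657 0.1328 0.0335] rect [575.2 117.1] [224.  200.9] 83.0
top plate 1644 mean [0.5696 0.1271 0.0458] rect [573.3 134.2] [171.5 177.5] 83.0
top walls 426 mean [0.5676 0.1294 0.0589] rect [579.3 131.8] [ 78.4 108. ] 83.2
top rod 305 mean [0.6664 0.1169 0.187 ] rect [658.5 117.3] [55.9 48.1] 87.2
scene block 390 mean [ 0.4679 -0.2156  0.0239] rect [ 458.6 -212.3] [40.6 76.6] 76.1
scene fin 74 mean [ 0.4618 -0.2132  0.0482] rect [ 457.9 -212. ] [ 9.7 49.1] 76.2
scene plinth 2086 mean [0.5981 0.1128 0.0321] rect [574.8 118.5] [226.  203.4] 83.0
scene plate 1108 mean [0.5896 0.1159 0.0446] rect [579.6 135. ] [128.7 157.2] 83.3
scene walls 257 mean [0.5705 0.1262 0.0583] rect [584.3 127.8] [ 62.2 119.3] 82.7
scene rod 313 mean [0.6698 0.1166 0.1832] rect [668.3 123.2] [50.6 54.8] 53.2
```

View pics/c1.png

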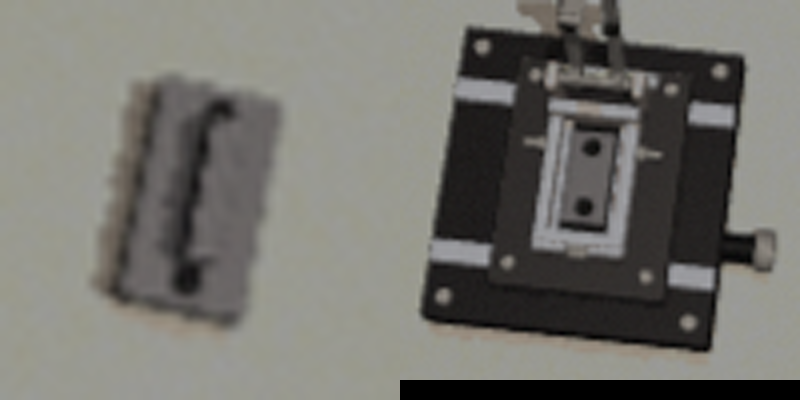

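The crop shows the grey block with its fin running along x, which is the cartridge wanted. The pocket, with its port plate, is on the stage at about (590,185) in the crop.

```bash
python3 - <<'E'
from h import *
P=np.load('pics/P.npy');Q=cloud("scene",np.load('pics/s0_d.npy'))
th=np.deg2rad(-7);R=np.array([[np.cos(th),np.sin(th)],[-np.sin(th),np.cos(th)]])
o=np.array([.575,.125])
for n,M in(("top",P),("scene",Q)):
    L=M.copy();L[...,:2]=(M[...,:2]-o)@R.T;L*=1000
    L=L.reshape(-1,3)
    def ext(z0,z1,xr,yr,lab):
        p=L[(L[:,2]>z0)&(L[:,2]<z1)&(L[:,0]>xr[0])&(L[:,0]<xr[1])&(L[:,1]>yr[0])&(L[:,1]<yr[1])]
        if len(p)<5:print(n,lab,len(p));return
        print(n,lab,len(p),'x',np.percentile(p[:,0],[.5,2,98,99.5]).round(1),'y',np.percentile(p[:,1],[.5,2,98,99.5]).round(1))
    ext(28,36,(-120,120),(-60,120),'plinth+y');ext(28,36,(-120,-40),(-120,120),'plinth front');ext(28,36,(20,150),(-140,140),'plinth rear')
    ext(42,48,(-90,90),(-90,90),'plate');ext(42,48,(-90,-50),(-90,90),'plate front')
    ext(56.5,61,(-70,25),(-50,60),'walls')
    ext(51,56,(-30,20),(-40,50),'port')
    for r in((-20,0),(0,20)):
        w=L[(L[:,2]>56.5)&(L[:,2]<61)&(L[:,0]>r[0])&(L[:,0]<r[1])&(abs(L[:,1])<50)];print('  side wall y',np.sort(w[:,1]).round(0).astype(int).tolist())
    k=L[(L[:,2]>150)&(abs(L[:,1])<80)&(L[:,0]>40)&(L[:,0]<160)];
    for z in range(150,215,8):
        q=k[(k[:,2]>z)&(k[:,2]<=z+8)]
        if len(q)>3:print('  clamp z',z,len(q),'x',q[:,0].min().round(),q[:,0].max().round(),'y',np.percentile(q[:,1],[2,50,98]).round(1))
E
```

```text
top plinth+y 1606 x [-98.9 -97.9  97.8  99.8] y [-59.5 -58.6 102.  103.3]
top plinth front 862 x [-99.  -98.6 -41.5 -40.3] y [-85.9 -84.4  99.9 102.5]
top plinth rear 789 x [ 20.5  21.9  99.3 100.4] y [-85.4 -84.4 101.8 103.3]
top plate 1334 x [-73.8 -72.6  76.2  78.7] y [-54.1 -53.2  59.3  61.3]
top plate front 352 x [-74.1 -73.8 -50.4 -50.1] y [-53.9 -53.1  59.1  60.5]
top walls 236 x [-49.4 -48.7  23.5  24.4] y [-26.4 -25.2  32.3  32.9]
top port 191 x [-28.9 -28.1  19.4  19.8] y [-35.7 -25.7  36.2  41.9]
  side wall y [-25, -25, -24, -23, -23, -23, -22, -22, -21, -21, -21, -20, -20, -18, -17, -17, -9, -8, -1, -1, 0, 1, 4, 6, 9, 10, 10, 16, 24, 25, 25, 26, 27, 27, 27, 27, 28, 28, 28, 29, 30, 30, 30, 31, 32]
  side wall y [-25, -25, -25, -24, -24, -24, -24, -23, -23, -22, -21, -21, -20, -20, -20, -20, -20, -19, -19, -18, -17, -17, -8, -6, 8, 11, 15, 15, 24, 25, 26, 26, 27, 27, 27, 28, 28, 29, 29, 30, 30, 30, 31, 31, 31, 32, 32, 32, 33]
  clamp z 150 13 x 83.0 92.0 y [-14.  -11.4  19.6]
  clamp z 158 14 x 87.0 95.0 y [-13.9  -6.1  21.3]
  clamp z 166 18 x 89.0 93.0 y [-12.8  -5.8  20
[... 734 characters left out ...]
. ]
  side wall y [-25, -24, -24, -24, -24, -23, -22, -21, -21, -21, -20, -18, -18, -18, -17, -17, -16, -16, -15, -15, 25, 26, 26, 28, 28, 28, 28, 29, 30, 30, 31, 33, 34, 35]
  side wall y [-24, -23, -23, -23, -22, -22, -21, -21, -21, -20, -20, -19, -19, -18, -18, -17, -16, -16, 25, 25, 26, 27, 27, 30, 30, 30, 30, 31, 31, 32, 33, 34, 34]
  clamp z 150 26 x 85.0 96.0 y [-13.3  12.5  22.7]
  clamp z 158 26 x 89.0 97.0 y [-12.9   4.3  22.5]
  clamp z 166 25 x 90.0 99.0 y [-12.8  -5.   20.7]
  clamp z 174 43 x 72.0 101.0 y [-13.1   2.4  22.2]
  clamp z 182 65 x 59.0 105.0 y [-20.5   4.7  21.5]
  clamp z 190 89 x 97.0 109.0 y [-22.7   1.5  30.5]
  clamp z 198 39 x 98.0 108.0 y [-21.5   3.8  32.1]
```

```bash
python3 - <<'E'
from h import *
P=np.load('pics/P.npy');Q=cloud("scene",np.load('pics/s0_d.npy'))
th=np.deg2rad(-7);R=np.array([[np.cos(th),np.sin(th)],[-np.sin(th),np.cos(th)]])
o=np.array([.575,.125])
for n,M in(("top",P),("scene",Q)):
    L=M.copy();L[...,:2]=(M[...,:2]-o)@R.T;L=(L*1000).reshape(-1,3)
    for lo,hi in((-8,3),(4,15),(-20,-12),(20,28)):
        k=L[(L[:,1]>lo)&(L[:,1]<hi)&(abs(L[:,0])<75)&(L[:,2]>40)&(L[:,2]<90)];k=k[np.argsort(k[:,0])]
        print(n,lo,[f'{a:.0f}:{b:.0f}' for a,_,b in k[::2]])
# edges in top picture: profile of gray along stage x at z=59
g=cv2.cvtColor(cv2.imread('pics/t0.png'),cv2.COLOR_BGR2GRAY).astype(np.float32)
c=camera_params("top");T=np.linalg.inv(np.array(c["pose"]))
def prof(pts):
    w=np.c_[pts[:,:2]@R+o*1,pts[:,2]];w[:,:2]=pts[:,:2]/1000@R+o;w[:,2]/=1000
    uv=cv2.projectPoints(w,cv2.Rodrigues(T[:3,:3])[0],T[:3,3],np.array(c["K"]),np.array(c["distortion"]))[0][:,0].astype(np.float32)
    return cv2.remap(g,uv[:,:1],uv[:,1:],cv2.INTER_LINEAR)[:,0].astype(int)
xs=np.arange(-60,-25,1.);print('front x',list(zip(xs.astype(int).tolist(),prof(np.c_[xs,xs*0+4,xs*0+59]).tolist())))
ys=np.arange(-35,45,1.);print('y',list(zip(ys.astype(int).tolist(),prof(np.c_[ys*0-10,ys,ys*0+59]).tolist())))
E
```

```text
top -8 ['-74:41', '-74:44', '-73:49', '-72:49', '-71:46', '-69:49', '-69:43', '-67:45', '-66:45', '-64:45', '-64:45', '-62:47', '-61:47', '-59:46', '-58:45', '-57:48', '-56:48', '-56:46', '-54:46', '-53:43', '-51:47', '-51:42', '-50:56', '-49:54', '-48:56', '-48:60', '-47:58', '-45:57', '-45:57', '-44:61', '-43:63', '-42:57', '-41:59', '-40:58', '-38:61', '-37:61', '-33:48', '-32:45', '-30:47', '-30:49', '-29:55', '-28:50', '-26:53', '-26:50', '-23:54', '-23:51', '-21:57', '-19:57', '-18:54', '-16:54', '-16:55', '-14:57', '-13:54', '-11:55', '-10:54', '-8:55', '-7:55', '-5:55', '-5:53', '-2:54', '-2:55', '-0:57', '1:54', '2:52', '3:51', '4:53', '5:56', '6:53', '9:54', '9:51', '11:53', '12:53', '14:55', '14:54', '16:55', '17:56', '19:53', '20:50', '21:58', '22:55', '23:52', '23:58', '25:57', '26:59', '28:56', '28:53', '30:55', '31:53', '34:48', '35:45', '36:49', '37:48', '38:55', '38:63', '39:54', '39:62', '39:59', '39:51', '40:68', '42:70', '42:70', '45:72', '45:68', '54:46', '54:75', '55:43', '56:42', '57:76', '57:48', '58:43', '58:44', '58:80', '59:46', '60:49', '60:81', '61:80', '
[... 5875 characters left out ...]
3), (-22, 153), (-21, 152), (-20, 149), (-19, 145), (-18, 138), (-17, 125), (-16, 111), (-15, 95), (-14, 77), (-13, 62), (-12, 71), (-11, 80), (-10, 88), (-9, 93), (-8, 97), (-7, 98), (-6, 98), (-5, 97), (-4, 97), (-3, 96), (-2, 97), (-1, 97), (0, 98), (1, 98), (2, 98), (3, 98), (4, 98), (5, 98), (6, 97), (7, 97), (8, 97), (9, 97), (10, 97), (11, 96), (12, 96), (13, 97), (14, 98), (15, 99), (16, 105), (17, 114), (18, 125), (19, 130), (20, 134), (21, 131), (22, 118), (23, 105), (24, 117), (25, 135), (26, 150), (27, 151), (28, 153), (29, 149), (30, 141), (31, 135), (32, 104), (33, 72), (34, 50), (35, 47), (36, 43), (37, 43), (38, 44), (39, 44), (40, 44), (41, 43), (42, 43), (43, 44), (44, 44)]
```

Measured positions:
- Cartridge: (458.3, -212.6), yaw -13.8°.
- Pocket centre: about (576.1, 128.5), yaw -7°.

The block and wall sizes match those given. I'll move above the cartridge.

```bash
python3 -m crank '[{"grip":1,"tx":26,"ty":48.3,"tz":-10,"roll":-9.1},{"grip":1,"tx":26,"ty":48.3,"tz":-10,"roll":-9.1},{"grip":1,"tx":26,"ty":48.3,"tz":-10,"roll":-9.1},{"grip":1,"tx":26,"ty":48.3,"tz":-10,"roll":-9.2},{"grip":1,"tx":26,"ty":48.3,"tz":-10,"roll":0},{"grip":1,"tx":26,"ty":48.3,"tz":-10,"roll":0},{"grip":1,"tx":26,"ty":48.3,"tz":-10,"roll":0},{"grip":1,"tx":25.4,"ty":48.3,"tz":-10,"roll":0}]' 30; python3 -m crank '[{"grip":1,"tx":0,"ty":0,"tz":0,"roll":0}]'
```

```text
clock: 1.1
tool_pos: [0.4591, -0.2115, 0.1509]
orientation: [0.0, 0.993, -0.12, -0.0]
wrist_force: [0.7, -0.6, -0.6]
opening: 0.999
finger_force: 0.0
clock: 1.23
tool_pos: [0.4603, -0.2074, 0.1506]
orientation: [-0.001, 0.993, -0.115, -0.0]
wrist_force: [-0.9, -0.2, 0.0]
opening: 1.001
finger_force: 0.0
```

```bash
python3 -m crank '[{"grip":0,"tx":0,"ty":0,"tz":0,"roll":0},{"grip":0,"tx":0,"ty":0,"tz":0,"roll":0}]'
```

```text
clock: 1.48
tool_pos: [0.4579, -0.2147, 0.1513]
orientation: [0.0, 0.993, -0.121, -0.0]
wrist_force: [-0.8, -0.4, 0.2]
opening: 0.602
finger_force: 0.0
```

```bash
python3 -m crank '[{"grip":0,"tx":0,"ty":1,"tz":-35,"roll":0},{"grip":0,"tx":0,"ty":0,"tz":-30,"roll":0},{"grip":0,"tx":0,"ty":0,"tz":-20,"roll":0},{"grip":0,"tx":0,"ty":0,"tz":0,"roll":0},{"grip":0,"tx":0,"ty":0,"tz":0,"roll":0}]'
python3 - <<'E'
from h import *
snap("scene","s1")
im=cv2.imread('pics/s1.png');cv2.imwrite('pics/s1c.png',cv2.resize(im[180:290,110:260],(750,550),interpolation=cv2.INTER_CUBIC))
E
```

```text
clock: 2.1
tool_pos: [0.4589, -0.2131, 0.067]
orientation: [0.0, 0.993, -0.121, 0.0]
wrist_force: [0.0, -0.5, 0.0]
opening: 0.5
finger_force: 0.0
```

View pics/s1c.png

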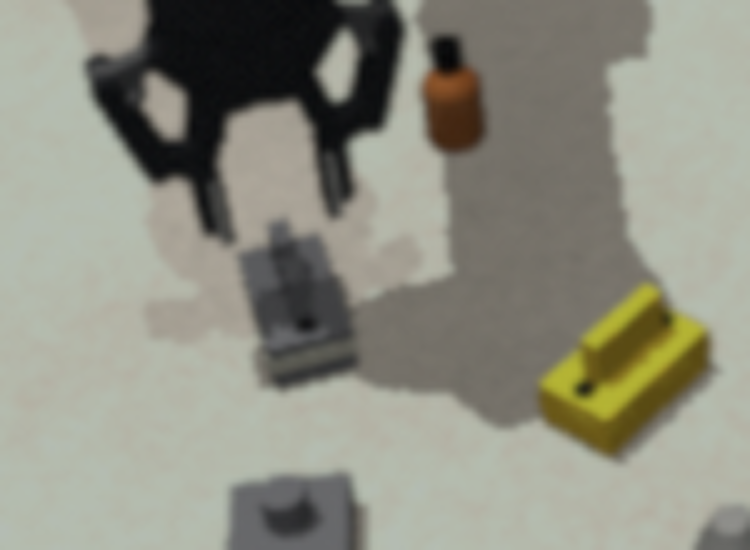

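The open fingers at (215,210) and (340,190) straddle the fin, which is at (290,270), and nothing else is close by. I'll go down and grip.

```bash
python3 -m crank '[{"grip":0,"tx":-0.6,"ty":0.5,"tz":-20,"roll":0},{"grip":0,"tx":0,"ty":0,"tz":-16.5,"roll":0},{"grip":0,"tx":0,"ty":0,"tz":0,"roll":0},{"grip":-0.6,"tx":0,"ty":0,"tz":0,"roll":0},{"grip":-1,"tx":0,"ty":0,"tz":0,"roll":0},{"grip":-1,"tx":0,"ty":0,"tz":0,"roll":0},{"grip":-1,"tx":0,"ty":0,"tz":0,"roll":0},{"grip":-1,"tx":0,"ty":0,"tz":0,"roll":0}]' 40
```

```text
clock: 3.15
tool_pos: [0.4586, -0.2118, 0.0304]
orientation: [0.0, 0.993, -0.12, 0.001]
wrist_force: [0.4, 0.4, 6.0]
opening: 0.106
finger_force: 44.7
```

```bash
python3 -m crank '[{"grip":-1,"tx":0,"ty":0,"tz":10,"roll":0},{"grip":-1,"tx":0,"ty":0,"tz":30,"roll":0},{"grip":-1,"tx":0,"ty":0,"tz":40,"roll":0},{"grip":-1,"tx":7.5,"ty":20,"tz":20,"roll":0},{"grip":-1,"tx":15,"ty":40,"tz":0,"roll":1.8},{"grip":-1,"tx":15,"ty":45,"tz":0,"roll":2},{"grip":-1,"tx":15,"ty":45,"tz":0,"roll":2},{"grip":-1,"tx":15,"ty":45,"tz":0,"roll":1}]'; python3 -m crank '[{"grip":-1,"tx":15,"ty":45,"tz":0,"roll":0},{"grip":-1,"tx":15,"ty":45,"tz":0,"roll":0},{"grip":-1,"tx":15,"ty":40,"tz":0,"roll":0},{"grip":-1,"tx":5,"ty":15,"tz":0,"roll":0},{"grip":-1,"tx":0,"ty":0,"tz":0,"roll":0},{"grip":-1,"tx":0,"ty":0,"tz":0,"roll":0},{"grip":-1,"tx":0,"ty":0,"tz":0,"roll":0},{"grip":-1,"tx":0,"ty":0,"tz":0,"roll":0}]'
python3 - <<'E'
from h import *
p,d=snap("top","t2");P=cloud("top",d);ps,d2=snap("scene","s2");Q=cloud("scene",d2)
s=sense();print(s["tool_pos"],s["orientation"],s["wrist_force"])
x,y,z=s["tool_pos"]
for M in(P,Q):
    m=(abs(M[...,0]-x)<.055)&(abs(M[...,1]-y)<.055)&(abs(M[...,2]-(z-.008))<.006);p=M[m]
    r=cv2.minAreaRect((p[:,:2]*1000).astype(np.float32));print(len(p),np.round(r[0],1),np.round(r[1],1),r[2])
im=cv2.imread('pics/t2.png');i2=cv2.imread('pics/s2.png')
cv2.imwrite('pics/c2.png',np.hstack([cv2.resize(a,(400,400),interpolation=cv2.INTER_CUBIC) for a in(im[140:240,150:250],i2[140:260,255:375])]))
E
```

```text
clock: 4.15
tool_pos: [0.5255, -0.0153, 0.1301]
orientation: [0.0, 0.998, -0.06, -0.0]
wrist_force: [0.1, -0.8, -2.0]
opening: 0.11
finger_force: 43.7
clock: 5.15
tool_pos: [0.5755, 0.127, 0.1298]
orientation: [0.0, 0.998, -0.062, 0.0]
wrist_force: [0.5, -0.9, -1.0]
opening: 0.105
finger_force: 43.7
[0.57557163 0.12765666 0.12988729] [ 1.26810448e-04  9.98121597e-01 -6.12638383e-02  5.77577646e-05] [-0.83532926  0.48010305 -1.50904757]
0 [0. 0.] [0. 0.] 0.0
268 [576.1 126.9] [42.5 75.5] 82.01806640625
```

View pics/c2.png

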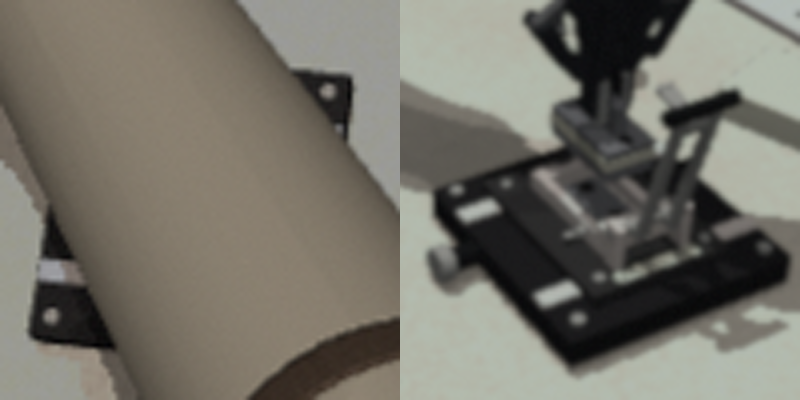

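The scene view shows the cartridge held level above the pocket. The clamp stands clear behind it, with its rod at (705,108). I'll lower to just above the walls.

```bash
python3 -m crank '[{"grip":-1,"tx":0.5,"ty":0.8,"tz":-15,"roll":0},{"grip":-1,"tx":0,"ty":0,"tz":-15,"roll":0},{"grip":-1,"tx":0,"ty":0,"tz":-6,"roll":0},{"grip":-1,"tx":0,"ty":0,"tz":0,"roll":0},{"grip":-1,"tx":0,"ty":0,"tz":0,"roll":0},{"grip":-1,"tx":0,"ty":0,"tz":0,"roll":0}]'; python3 -m crank '[{"grip":-1,"tx":0,"ty":0,"tz":-1,"roll":0},{"grip":-1,"tx":0,"ty":0,"tz":-1,"roll":0},{"grip":-1,"tx":0,"ty":0,"tz":-1,"roll":0},{"grip":-1,"tx":0,"ty":0,"tz":0,"roll":0}]'
```

```text
clock: 6.0
tool_pos: [0.5764, 0.1294, 0.0943]
orientation: [-0.0, 0.998, -0.061, 0.0]
wrist_force: [0.7, 0.1, -1.1]
opening: 0.106
finger_force: 43.7
clock: 6.5
tool_pos: [0.576, 0.1292, 0.0907]
orientation: [0.0, 0.998, -0.061, -0.0]
wrist_force: [0.2, -0.8, -0.5]
opening: 0.101
finger_force: 43.7
```

```bash
for i in 1 2 3; do :; done; python3 -m crank '[{"grip":-1,"tx":0,"ty":-0.4,"tz":-0.8,"roll":0},{"grip":-1,"tx":0,"ty":0,"tz":-0.8,"roll":0},{"grip":-1,"tx":0,"ty":0,"tz":0,"roll":0}]'; python3 -m crank '[{"grip":-1,"tx":0,"ty":0,"tz":-0.8,"roll":0},{"grip":-1,"tx":0,"ty":0,"tz":0,"roll":0}]'
```

```text
clock: 6.88
tool_pos: [0.5759, 0.1288, 0.0891]
orientation: [0.0, 0.998, -0.061, -0.0]
wrist_force: [0.5, 0.1, -0.9]
opening: 0.105
finger_force: 43.7
clock: 7.12
tool_pos: [0.5762, 0.129, 0.0885]
orientation: [-0.0, 0.998, -0.061, 0.0]
wrist_force: [-0.1, -0.6, -1.0]
opening: 0.107
finger_force: 43.7
```

```bash
python3 -m crank '[{"grip":-1,"tx":0,"ty":0,"tz":-0.8,"roll":0},{"grip":-1,"tx":0,"ty":0,"tz":0,"roll":0}]'; python3 -m crank '[{"grip":-1,"tx":0,"ty":0,"tz":-0.8,"roll":0},{"grip":-1,"tx":0,"ty":0,"tz":0,"roll":0}]'
```

```text
clock: 7.38
tool_pos: [0.5761, 0.1291, 0.0876]
orientation: [-0.0, 0.998, -0.061, 0.0]
wrist_force: [-0.0, 0.2, -1.1]
opening: 0.103
finger_force: 43.7
clock: 7.62
tool_pos: [0.5761, 0.1291, 0.0868]
orientation: [-0.0, 0.998, -0.061, 0.0]
wrist_force: [0.3, 1.7, -1.8]
opening: 0.105
finger_force: 43.7
```

```bash
python3 -m crank '[{"grip":-1,"tx":0,"ty":0.3,"tz":-0.8,"roll":0},{"grip":-1,"tx":0,"ty":0,"tz":0,"roll":0}]'; python3 -m crank '[{"grip":-1,"tx":0,"ty":0,"tz":-0.8,"roll":0},{"grip":-1,"tx":0,"ty":0,"tz":0,"roll":0}]'
```

```text
clock: 7.88
tool_pos: [0.576, 0.1292, 0.0859]
orientation: [0.0, 0.998, -0.061, -0.0]
wrist_force: [0.1, 1.1, -1.0]
opening: 0.103
finger_force: 43.7
clock: 8.12
tool_pos: [0.576, 0.1292, 0.0851]
orientation: [-0.0, 0.998, -0.061, -0.0]
wrist_force: [0.8, 2.1, -0.1]
opening: 0.105
finger_force: 43.7
```

```bash
python3 -m crank '[{"grip":-1,"tx":0,"ty":0.3,"tz":-0.6,"roll":0},{"grip":-1,"tx":0,"ty":0,"tz":0,"roll":0}]'; python3 -m crank '[{"grip":-1,"tx":0,"ty":0,"tz":-0.5,"roll":0},{"grip":-1,"tx":0,"ty":0,"tz":0,"roll":0}]'
```

```text
clock: 8.38
tool_pos: [0.576, 0.1292, 0.0845]
orientation: [0.0, 0.998, -0.061, -0.0]
wrist_force: [-0.6, -0.6, -0.9]
opening: 0.107
finger_force: 43.7
clock: 8.62
tool_pos: [0.576, 0.1292, 0.0842]
orientation: [0.0, 0.998, -0.061, -0.0]
wrist_force: [-1.1, -0.1, 0.8]
opening: 0.102
finger_force: 44.0
```

```bash
python3 -m crank '[{"grip":-1,"tx":0,"ty":0,"tz":-0.4,"roll":0},{"grip":-1,"tx":0,"ty":0,"tz":0,"roll":0},{"grip":-1,"tx":0,"ty":0,"tz":0,"roll":0}]'
python3 - <<'E'
from h import *
import time
p,d=snap("scene","s3");Q=cloud("scene",d)
o=np.array([.5761,.1290]);th=np.deg2rad(-7);R=np.array([[np.cos(th),np.sin(th)],[-np.sin(th),np.cos(th)]])
L=Q.copy();L[...,:2]=(Q[...,:2]-o)@R.T;L=(L*1000).reshape(-1,3)
k=L[(abs(L[:,0])<33)&(abs(abs(L[:,1])-14)<4)&(L[:,2]>60)&(L[:,2]<90)];print('block top z',len(k),np.median(k[:,2]),np.percentile(k[:,2],[5,95]))
print(sense()["wrist_force"])
E
```

```text
clock: 9.0
tool_pos: [0.576, 0.1292, 0.0839]
orientation: [0.0, 0.998, -0.061, 0.0]
wrist_force: [-1.6, -1.3, 4.3]
opening: 0.103
finger_force: 44.4
block top z 85 78.65058382822588 [75.20785703 85.16600197]
[-1.15545397 -0.34940105  3.11802235]
```

It rests on the port plate with about 5 N of contact. I'll release and rise.

```bash
python3 -m crank '[{"grip":-0.6,"tx":0,"ty":0,"tz":0,"roll":0},{"grip":-0.4,"tx":0,"ty":0,"tz":0,"roll":0},{"grip":-0.2,"tx":0,"ty":0,"tz":0,"roll":0},{"grip":0,"tx":0,"ty":0,"tz":0,"roll":0},{"grip":0,"tx":0,"ty":0,"tz":0,"roll":0},{"grip":0,"tx":0,"ty":0,"tz":15,"roll":0},{"grip":0,"tx":0,"ty":0,"tz":30,"roll":0},{"grip":0,"tx":0,"ty":0,"tz":40,"roll":0}]'
python3 - <<'E'
from h import *
p,d=snap("scene","s4");Q=cloud("scene",d)
o=np.array([.5761,.1290]);th=np.deg2rad(-7);R=np.array([[np.cos(th),np.sin(th)],[-np.sin(th),np.cos(th)]])
L=Q.copy();L[...,:2]=(Q[...,:2]-o)@R.T;L=(L*1000)
F=L.reshape(-1,3)
k=F[(abs(F[:,0])<33)&(abs(abs(F[:,1])-14)<4)&(F[:,2]>60)&(F[:,2]<90)]
A=np.c_[k[:,:2],np.ones(len(k))];print('top plane',np.linalg.lstsq(A,k[:,2],rcond=None)[0],np.median(k[:,2]))
f=F[(abs(F[:,0])<30)&(abs(F[:,1])<8)&(F[:,2]>98)&(F[:,2]<110)];print('fin',len(f),f.mean(0),np.percentile(f,[2,98],axis=0))
r=F[(F[:,0]>60)&(F[:,0]<130)&(abs(F[:,1])<45)&(F[:,2]>185)&(F[:,2]<225)];print('rod',np.percentile(r,[2,50,98],axis=0).round(1))
im=cv2.imread('pics/s4.png');cv2.imwrite('pics/c4.png',cv2.resize(im[130:250,255:385],(650,600),interpolation=cv2.INTER_CUBIC))
E
```

```text
clock: 10.05
tool_pos: [0.5755, 0.1294, 0.1698]
orientation: [0.0, 0.998, -0.061, -0.001]
wrist_force: [0.6, 0.2, 0.2]
opening: 0.498
finger_force: 0.0
top plane [-1.62793207e-04  2.08349097e-04  7.88255978e+01] 79.08909146519049
fin 71 [  1.32384145  -1.22120747 102.1250525 ] [[-22.08096981  -5.79561702  98.30811686]
 [ 21.43706708   4.88277745 104.55559789]]
rod [[ 6.180e+01 -2.740e+01  1.857e+02]
 [ 1.022e+02 -1.000e-01  1.948e+02]
 [ 1.063e+02  2.730e+01  1.997e+02]]
```

View pics/c4.png

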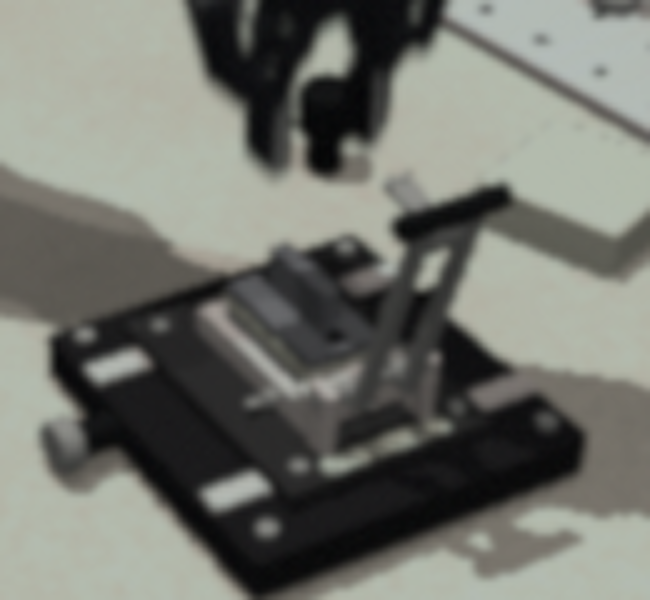

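The cartridge sits level in the pocket at (300,320), with its top at the expected 79–80 mm. The clamp rod at (455,210) is about 101 mm behind the pocket centre and 193 mm high. I'll open fully and straddle the rod ends.

```bash
python3 -m crank '[{"grip":1,"tx":0,"ty":0,"tz":1,"roll":0},{"grip":1,"tx":0,"ty":0,"tz":0,"roll":0},{"grip":1,"tx":0,"ty":0,"tz":0,"roll":0},{"grip":1,"tx":0,"ty":0,"tz":0,"roll":0}]' 20;  python3 -m crank '[{"grip":1,"tx":10,"ty":-1.2,"tz":0,"roll":0},{"grip":1,"tx":25,"ty":-3.1,"tz":0,"roll":0},{"grip":1,"tx":25,"ty":-3.1,"tz":0,"roll":0},{"grip":1,"tx":25,"ty":-3.1,"tz":0,"roll":0},{"grip":1,"tx":12,"ty":-1.6,"tz":0,"roll":0},{"grip":1,"tx":4,"ty":-0.5,"tz":0,"roll":0},{"grip":1,"tx":0,"ty":0,"tz":0,"roll":0}]'
python3 - <<'E'
from h import *
p,d=snap("scene","s5")
im=cv2.imread('pics/s5.png');cv2.imwrite('pics/c5.png',cv2.resize(im[110:230,275:405],(650,600),interpolation=cv2.INTER_CUBIC))
E
```

```text
clock: 10.6
tool_pos: [0.5755, 0.1293, 0.1688]
orientation: [0.0, 0.998, -0.061, -0.001]
wrist_force: [-0.2, 0.9, -0.0]
opening: 1.002
finger_force: 0.0
clock: 11.48
tool_pos: [0.6766, 0.1171, 0.1695]
orientation: [-0.0, 0.998, -0.061, -0.0]
wrist_force: [-0.0, -0.6, -0.7]
opening: 1.001
finger_force: 0.0
```

View pics/c5.png

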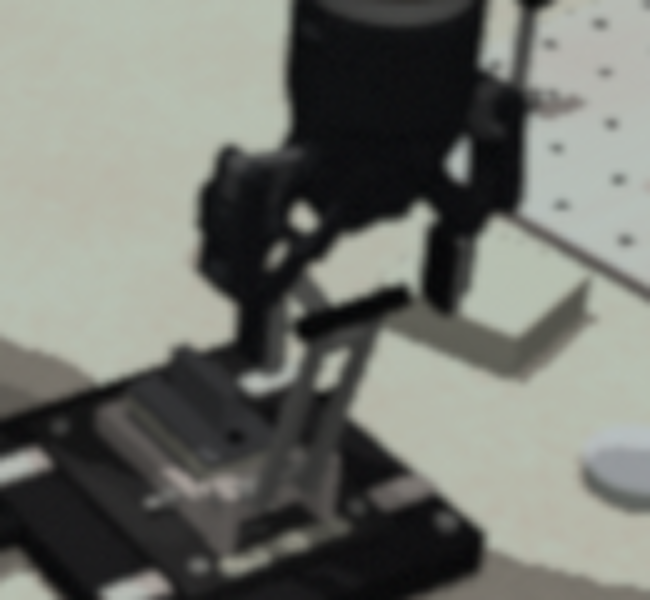

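The fingers at (262,340) and (445,285) straddle the rod, whose ends are at (303,328) and (405,295). I'll check the alignment numerically.

```bash
python3 - <<'E'
from h import *
d=np.load('pics/s5_d.npy');Q=cloud("scene",d)
o=np.array([.5761,.1290]);th=np.deg2rad(-7);R=np.array([[np.cos(th),np.sin(th)],[-np.sin(th),np.cos(th)]])
L=Q.copy();L[...,:2]=(Q[...,:2]-o)@R.T;L=(L*1000);F=L.reshape(-1,3)
s=sense()["tool_pos"];print('tcp',((s[:2]-o)@R.T*1000).round(1),s[2])
def q(m,l):k=F[m];print(l,len(k),np.percentile(k,[2,25,50,75,98],axis=0).round(1).tolist())
z=F[:,2]
b=(z>150)&(z<215)&(F[:,0]>70)&(F[:,0]<135)
q(b&(abs(F[:,1])<31)&(z>183),'rod');q(b&(F[:,1]<-33)&(F[:,1]>-70),'f-');q(b&(F[:,1]>33)&(F[:,1]<70),'f+')
# project expected
c=camera_params("scene");T=np.linalg.inv(np.array(c["pose"]))
def pj(p):
    p=np.array(p,float);w=np.r_[R.T@p[:2]/1000+o,p[2]/1000]
    uv=cv2.projectPoints(w[None],cv2.Rodrigues(T[:3,:3])[0],T[:3,3],np.array(c["K"]),np.array(c["distortion"]))[0][0,0];return ((uv-[275,110])*5).round(0)
for x,zz in((101.5,193),(107,190.7),(96,195)):print(x,pj((x,-28,zz)),pj((x,28,zz)))
E
```

```text
tcp [101.    0.5] 0.16961787992198474
rod 161 [[72.1, -26.8, 183.4], [99.6, -14.5, 191.4], [102.5, -0.1, 195.1], [104.1, 12.0, 197.7], [106.6, 27.4, 199.5]]
f- 121 [[95.4, -56.8, 185.3], [104.2, -54.8, 194.9], [108.0, -50.4, 201.5], [111.0, -47.9, 208.5], [113.3, -42.4, 213.9]]
f+ 136 [[90.3, 42.2, 183.0], [98.6, 43.2, 192.2], [105.8, 44.4, 199.3], [110.1, 46.1, 207.8], [113.0, 56.8, 214.4]]
101.5 [298. 333.] [406. 296.]
107 [305. 344.] [414. 307.]
96 [290. 322.] [399. 286.]
```

```bash
python3 -m crank '[{"grip":0.5,"tx":0,"ty":0,"tz":0,"roll":0},{"grip":0.3,"tx":0,"ty":0,"tz":0,"roll":0},{"grip":0.1,"tx":0,"ty":0,"tz":0,"roll":0},{"grip":0.1,"tx":0,"ty":0,"tz":0,"roll":0},{"grip":0.1,"tx":0,"ty":0,"tz":0,"roll":0},{"grip":0.1,"tx":0,"ty":0,"tz":0,"roll":0}]' 25
python3 - <<'E'
import numpy as np
h=np.array([58,75.5])
prev=None
for t in np.arange(1.84,-.01,-.115):
    p=h+[-125*np.cos(t)+9.5*np.sin(t),125*np.sin(t)+9.5*np.cos(t)]
    if prev is not None:
        dx,dz=p-prev;print(round(t,2),'tx',round(dx*np.cos(np.deg2rad(7)),1),'ty',round(-dx*np.sin(np.deg2rad(7)),1),'tz',round(dz,1),p.round(1))
    prev=p
E
```

```text
clock: 12.28
tool_pos: [0.6773, 0.1174, 0.17]
orientation: [-0.0, 0.998, -0.061, 0.0]
wrist_force: [-0.4, 2.7, 3.4]
opening: 0.648
finger_force: 26.4
1.72 tx -13.7 ty 1.7 tz 4.1 [ 86.6 197.6]
1.61 tx -14.1 ty 1.7 tz 2.5 [ 72.4 200. ]
1.5 tx -14.3 ty 1.8 tz 0.8 [ 58.  200.9]
1.38 tx -14.3 ty 1.8 tz -0.8 [ 43.6 200. ]
1.27 tx -14.1 ty 1.7 tz -2.5 [ 29.4 197.6]
1.15 tx -13.7 ty 1.7 tz -4.1 [ 15.6 193.5]
1.04 tx -13.2 ty 1.6 tz -5.6 [  2.4 187.8]
0.92 tx -12.4 ty 1.5 tz -7.1 [-10.2 180.7]
0.81 tx -11.5 ty 1.4 tz -8.5 [-21.8 172.2]
0.69 tx -10.5 ty 1.3 tz -9.8 [-32.4 162.4]
0.58 tx -9.3 ty 1.1 tz -10.9 [-41.7 151.5]
0.46 tx -8.0 ty 1.0 tz -11.9 [-49.8 139.5]
0.35 tx -6.6 ty 0.8 tz -12.8 [-56.4 126.7]
0.23 tx -5.1 ty 0.6 tz -13.5 [-61.5 113.2]
0.12 tx -3.5 ty 0.4 tz -14.0 [-65.1  99.3]
0.0 tx -1.9 ty 0.2 tz -14.3 [-67.  85.]
```

```bash
python3 -m crank '[{"grip":0.1,"tx":-4,"ty":0.5,"tz":1.5,"roll":0},{"grip":0.1,"tx":-9.7,"ty":1.2,"tz":2.6,"roll":0},{"grip":0.1,"tx":-14.1,"ty":1.7,"tz":2.5,"roll":0},{"grip":0.1,"tx":-14.3,"ty":1.8,"tz":0.8,"roll":0},{"grip":0.1,"tx":0,"ty":0,"tz":0,"roll":0}]'
```

```text
clock: 12.9
tool_pos: [0.6344, 0.1226, 0.1777]
orientation: [-0.0, 0.998, -0.06, 0.0]
wrist_force: [1.5, 3.0, 3.2]
opening: 0.651
finger_force: 26.8
```

Low forces, and the rod is following. I'll continue along the arc.

```bash
python3 -m crank '[{"grip":0.1,"tx":-14.3,"ty":1.8,"tz":-0.8,"roll":0},{"grip":0.1,"tx":-14.1,"ty":1.7,"tz":-2.5,"roll":0},{"grip":0.1,"tx":-13.7,"ty":1.7,"tz":-4.1,"roll":0},{"grip":0.1,"tx":-13.2,"ty":1.6,"tz":-5.6,"roll":0},{"grip":0.1,"tx":0,"ty":0,"tz":0,"roll":0}]'; python3 -m crank '[{"grip":0.1,"tx":-12.4,"ty":1.5,"tz":-7.1,"roll":0},{"grip":0.1,"tx":-11.5,"ty":1.4,"tz":-8.5,"roll":0},{"grip":0.1,"tx":-10.5,"ty":1.3,"tz":-9.8,"roll":0},{"grip":0.1,"tx":-9.3,"ty":1.1,"tz":-10.9,"roll":0},{"grip":0.1,"tx":0,"ty":0,"tz":0,"roll":0}]'
```

```text
clock: 13.52
tool_pos: [0.5787, 0.1293, 0.1643]
orientation: [0.0, 0.998, -0.06, -0.001]
wrist_force: [-2.1, 3.5, 5.1]
opening: 0.646
finger_force: 27.7
clock: 14.15
tool_pos: [0.5347, 0.1345, 0.127]
orientation: [-0.0, 0.998, -0.06, -0.001]
wrist_force: [-3.1, 4.8, 1.8]
opening: 0.644
finger_force: 28.7
```

```bash
python3 - <<'E'
from h import *
p,d=snap("scene","s6")
im=cv2.imread('pics/s6.png');cv2.imwrite('pics/c6.png',cv2.resize(im[110:230,255:385],(650,600),interpolation=cv2.INTER_CUBIC))
E
```

```text
(no output)
```

View pics/c6.png

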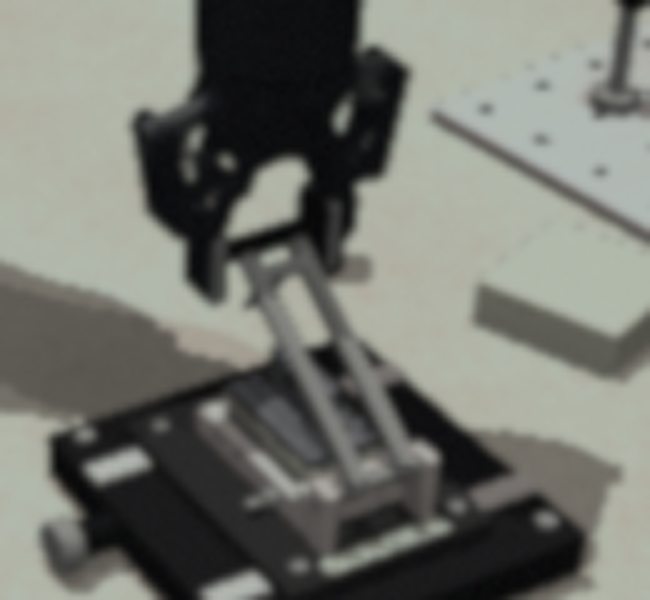

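The rod at (265,243) is still pinched, the clamp is about 0.6 rad open, and the cartridge is seated beneath it. I'll continue to about 0.23.

```bash
python3 -m crank '[{"grip":0.1,"tx":-8,"ty":0.7,"tz":-11.9,"roll":0},{"grip":0.1,"tx":-6.6,"ty":0.5,"tz":-12.8,"roll":0},{"grip":0.1,"tx":-5.1,"ty":0.4,"tz":-13.5,"roll":0},{"grip":0.1,"tx":0,"ty":0,"tz":0,"roll":0}]'
```

```text
clock: 14.7
tool_pos: [0.5156, 0.1368, 0.0888]
orientation: [-0.001, 0.998, -0.06, -0.001]
wrist_force: [-2.9, 5.7, -0.1]
opening: 0.648
finger_force: 29.2
```

```bash
python3 -m crank '[{"grip":0.6,"tx":0,"ty":0,"tz":0,"roll":0},{"grip":1,"tx":0,"ty":0,"tz":0,"roll":0},{"grip":1,"tx":0,"ty":0,"tz":0,"roll":0},{"grip":1,"tx":0,"ty":0,"tz":20,"roll":0},{"grip":1,"tx":0,"ty":0,"tz":40,"roll":0},{"grip":-1,"tx":0,"ty":0,"tz":0,"roll":0},{"grip":-1,"tx":0,"ty":0,"tz":0,"roll":0},{"grip":-1,"tx":0,"ty":0,"tz":0,"roll":0}]'; python3 -m crank '[{"grip":-1,"tx":-3,"ty":0.4,"tz":0,"roll":0},{"grip":-1,"tx":0,"ty":0,"tz":0,"roll":0},{"grip":-1,"tx":0,"ty":0,"tz":0,"roll":0},{"grip":-1,"tx":0,"ty":0,"tz":0,"roll":0},{"grip":-1,"tx":0,"ty":0,"tz":0,"roll":0}]'
python3 - <<'E'
from h import *
p,d=snap("scene","s7");Q=cloud("scene",d)
o=np.array([.5761,.1290]);th=np.deg2rad(-7);R=np.array([[np.cos(th),np.sin(th)],[-np.sin(th),np.cos(th)]])
L=Q.copy();L[...,:2]=(Q[...,:2]-o)@R.T;F=(L*1000).reshape(-1,3)
s=sense();print('tcp',((s["tool_pos"][:2]-o)@R.T*1000).round(1),s["tool_pos"][2],s["wrist_force"])
k=F[(F[:,0]>-85)&(F[:,0]<-53)&(abs(F[:,1])<32)&(F[:,2]>95)&(F[:,2]<130)];print(len(k),np.percentile(k,[2,25,50,75,98],axis=0).round(1).tolist())
im=cv2.imread('pics/s7.png');cv2.imwrite('pics/c7.png',cv2.resize(im[110:230,255:385],(650,600),interpolation=cv2.INTER_CUBIC))
E
```

```text
clock: 15.7
tool_pos: [0.5155, 0.1352, 0.1486]
orientation: [0.0, 0.998, -0.061, -0.001]
wrist_force: [-0.1, -0.4, 0.4]
opening: 0.374
finger_force: 0.0
clock: 16.32
tool_pos: [0.5133, 0.1361, 0.1496]
orientation: [-0.0, 0.998, -0.061, 0.0]
wrist_force: [0.1, 0.0, 0.1]
opening: -0.001
finger_force: 0.0
tcp [-63.2  -0.6] 0.14962992966947927 [-0.06837019 -0.90808512  0.55205421]
98 [[-65.3, -27.3, 111.2], [-60.4, -17.7, 117.0], [-57.8, -0.4, 119.7], [-56.1, 14.4, 121.2], [-53.9, 27.3, 122.8]]
```

View pics/c7.png

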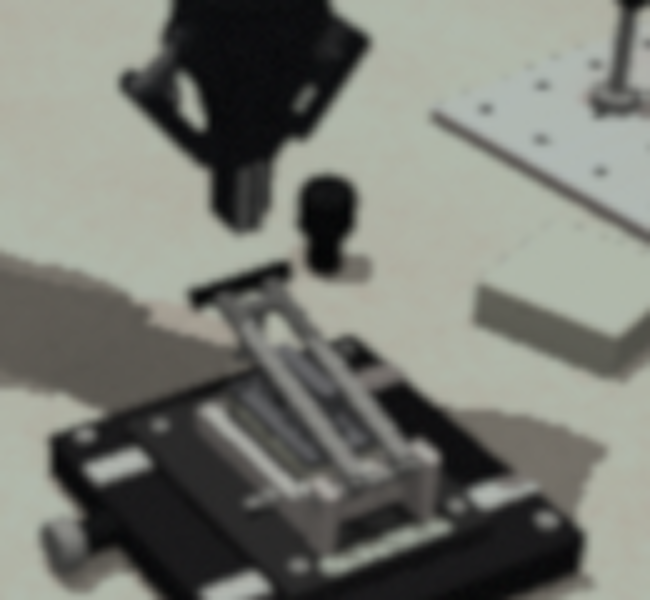

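The closed fingertips at (240,225) stand over the rod at (240,283), which is about 0.25 rad open. I'll push down on it.

```bash
python3 -m crank '[{"grip":-1,"tx":0,"ty":0,"tz":-12,"roll":0},{"grip":-1,"tx":0,"ty":0.3,"tz":-10,"roll":0},{"grip":-1,"tx":0,"ty":0,"tz":-6,"roll":0},{"grip":-1,"tx":-0.5,"ty":0,"tz":-6,"roll":0},{"grip":-1,"tx":-0.5,"ty":0,"tz":-6,"roll":0},{"grip":-1,"tx":-0.5,"ty":0,"tz":-4,"roll":0},{"grip":-1,"tx":0,"ty":0,"tz":0,"roll":0}]'; python3 -m crank '[{"grip":-1,"tx":-0.5,"ty":0,"tz":-2,"roll":0},{"grip":-1,"tx":0,"ty":0,"tz":0,"roll":0}]'
```

```text
clock: 17.25
tool_pos: [0.5116, 0.1364, 0.1053]
orientation: [0.0, 0.998, -0.061, -0.0]
wrist_force: [-0.6, 0.2, 0.1]
opening: -0.0
finger_force: 0.0
clock: 17.5
tool_pos: [0.5113, 0.1364, 0.1036]
orientation: [0.0, 0.998, -0.061, 0.0]
wrist_force: [-0.4, -0.4, 0.0]
opening: -0.002
finger_force: 0.0
```

```bash
python3 -m crank '[{"grip":-1,"tx":-0.3,"ty":0,"tz":-2,"roll":0},{"grip":-1,"tx":0,"ty":0,"tz":0,"roll":0}]'; python3 -m crank '[{"grip":-1,"tx":-0.3,"ty":0,"tz":-2,"roll":0},{"grip":-1,"tx":0,"ty":0,"tz":0,"roll":0}]'; python3 -m crank '[{"grip":-1,"tx":-0.3,"ty":0,"tz":-2,"roll":0},{"grip":-1,"tx":0,"ty":0,"tz":0,"roll":0}]'
```

```text
clock: 17.75
tool_pos: [0.5111, 0.1365, 0.1017]
orientation: [-0.0, 0.998, -0.061, 0.0]
wrist_force: [-0.3, 0.1, 0.8]
opening: 0.004
finger_force: 0.6
clock: 18.0
tool_pos: [0.5107, 0.1365, 0.0997]
orientation: [-0.0, 0.998, -0.061, 0.0]
wrist_force: [-0.4, 0.2, 2.4]
opening: 0.002
finger_force: 1.2
clock: 18.25
tool_pos: [0.5105, 0.1366, 0.0981]
orientation: [0.0, 0.998, -0.061, 0.0]
wrist_force: [-1.3, -0.8, 7.8]
opening: -0.002
finger_force: 3.8
```

```bash
for k in a; do python3 -m crank '[{"grip":-1,"tx":0,"ty":0,"tz":-1.2,"roll":0},{"grip":-1,"tx":0,"ty":0,"tz":0,"roll":0}]'; python3 -m crank '[{"grip":-1,"tx":0,"ty":0,"tz":-1.2,"roll":0},{"grip":-1,"tx":0,"ty":0,"tz":0,"roll":0}]'; done
```

```text
clock: 18.5
tool_pos: [0.5104, 0.1366, 0.0971]
orientation: [0.0, 0.998, -0.061, 0.0]
wrist_force: [-3.1, 0.1, 9.7]
opening: 0.001
finger_force: 5.0
clock: 18.75
tool_pos: [0.5103, 0.1366, 0.0962]
orientation: [0.0, 0.998, -0.061, 0.0]
wrist_force: [-4.1, -2.0, 12.4]
opening: -0.002
finger_force: 6.2
```

```bash
python3 -m crank '[{"grip":-1,"tx":-0.5,"ty":0,"tz":-1.2,"roll":0},{"grip":-1,"tx":0,"ty":0,"tz":0,"roll":0}]'; python3 -m crank '[{"grip":-1,"tx":-0.3,"ty":0,"tz":-1.2,"roll":0},{"grip":-1,"tx":0,"ty":0,"tz":0,"roll":0}]'
```

```text
clock: 19.0
tool_pos: [0.5098, 0.1366, 0.0943]
orientation: [0.0, 0.998, -0.061, 0.0]
wrist_force: [-0.0, -0.2, 3.9]
opening: -0.001
finger_force: 2.0
clock: 19.25
tool_pos: [0.5097, 0.1367, 0.0931]
orientation: [-0.0, 0.998, -0.061, 0.0]
wrist_force: [-2.2, -0.4, 4.7]
opening: 0.001
finger_force: 2.9
```

```bash
python3 -m crank '[{"grip":-1,"tx":-0.2,"ty":0,"tz":-1,"roll":0},{"grip":-1,"tx":0,"ty":0,"tz":0,"roll":0}]'; python3 -m crank '[{"grip":-1,"tx":0,"ty":0,"tz":-0.6,"roll":0},{"grip":-1,"tx":0,"ty":0,"tz":0,"roll":0}]'
```

```text
clock: 19.5
tool_pos: [0.5094, 0.1366, 0.0918]
orientation: [-0.0, 0.998, -0.061, 0.0]
wrist_force: [-0.6, 0.2, 1.6]
opening: -0.0
finger_force: 1.3
clock: 19.75
tool_pos: [0.5094, 0.1366, 0.0913]
orientation: [-0.0, 0.998, -0.061, 0.0]
wrist_force: [-0.8, 1.7, 4.8]
opening: -0.004
finger_force: 2.4
```

```bash
python3 -m crank '[{"grip":-1,"tx":0,"ty":0,"tz":-0.5,"roll":0},{"grip":-1,"tx":0,"ty":0,"tz":0,"roll":0}]'; python3 -m crank '[{"grip":-1,"tx":0,"ty":0,"tz":-0.4,"roll":0},{"grip":-1,"tx":0,"ty":0,"tz":0,"roll":0}]'
```

```text
clock: 20.0
tool_pos: [0.5094, 0.1366, 0.091]
orientation: [-0.0, 0.998, -0.061, 0.0]
wrist_force: [-1.2, 0.2, 6.4]
opening: -0.001
finger_force: 3.2
clock: 20.25
tool_pos: [0.5094, 0.1366, 0.0906]
orientation: [-0.0, 0.998, -0.061, 0.0]
wrist_force: [-1.4, 0.6, 8.1]
opening: -0.002
finger_force: 3.6
```

```bash
python3 -m crank '[{"grip":-1,"tx":0,"ty":0,"tz":1.5,"roll":0},{"grip":-1,"tx":0,"ty":0,"tz":0,"roll":0}]'; python3 -m crank '[{"grip":-1,"tx":0,"ty":0,"tz":1,"roll":0},{"grip":-1,"tx":0,"ty":0,"tz":0,"roll":0}]'; python3 -m crank '[{"grip":-1,"tx":0,"ty":0,"tz":8,"roll":0},{"grip":-1,"tx":0,"ty":0,"tz":30,"roll":0},{"grip":-1,"tx":0,"ty":0,"tz":40,"roll":0},{"grip":-1,"tx":-20,"ty":0,"tz":30,"roll":0},{"grip":-1,"tx":-30,"ty":0,"tz":0,"roll":0},{"grip":-1,"tx":-30,"ty":0,"tz":0,"roll":0},{"grip":-1,"tx":0,"ty":0,"tz":0,"roll":0}]'
python3 - <<'E'
from h import *
p,d=snap("scene","s8");Q=cloud("scene",d)
o=np.array([.5761,.1290]);th=np.deg2rad(-7);R=np.array([[np.cos(th),np.sin(th)],[-np.sin(th),np.cos(th)]])
L=Q.copy();L[...,:2]=(Q[...,:2]-o)@R.T;F=(L*1000).reshape(-1,3)
k=F[(F[:,0]>-80)&(F[:,0]<-53)&(abs(F[:,1])<30)&(F[:,2]>70)&(F[:,2]<120)];print('rod',len(k),np.percentile(k,[2,25,50,75,98],axis=0).round(1).tolist())
f=F[(abs(F[:,0])<20)&(abs(F[:,1])<5)&(F[:,2]>90)&(F[:,2]<110)];print('fin',np.percentile(f[:,2],[5,50,75,95]))
im=cv2.imread('pics/s8.png');cv2.imwrite('pics/c8.png',cv2.resize(im[130:250,255:385],(650,600),interpolation=cv2.INTER_CUBIC))
E
```

```text
clock: 20.5
tool_pos: [0.5094, 0.1365, 0.0917]
orientation: [-0.0, 0.998, -0.061, 0.0]
wrist_force: [-0.2, 0.9, 2.7]
opening: 0.001
finger_force: 1.2
clock: 20.75
tool_pos: [0.5091, 0.136, 0.0925]
orientation: [0.0, 0.998, -0.061, -0.0]
wrist_force: [-0.0, -0.9, 0.9]
opening: -0.002
finger_force: 0.0
clock: 21.62
tool_pos: [0.4275, 0.1362, 0.2012]
orientation: [0.001, 0.998, -0.06, -0.0]
wrist_force: [-0.1, -0.3, 0.4]
opening: -0.001
finger_force: 0.0
rod 110 [[-71.7, -27.2, 82.7], [-66.2, -16.1, 86.9], [-63.1, -3.3, 88.7], [-60.3, 11.3, 90.4], [-53.3, 26.7, 92.6]]
fin [91.07628247 97.79337301 98.60447938 99.50425434]
```

View pics/c8.png

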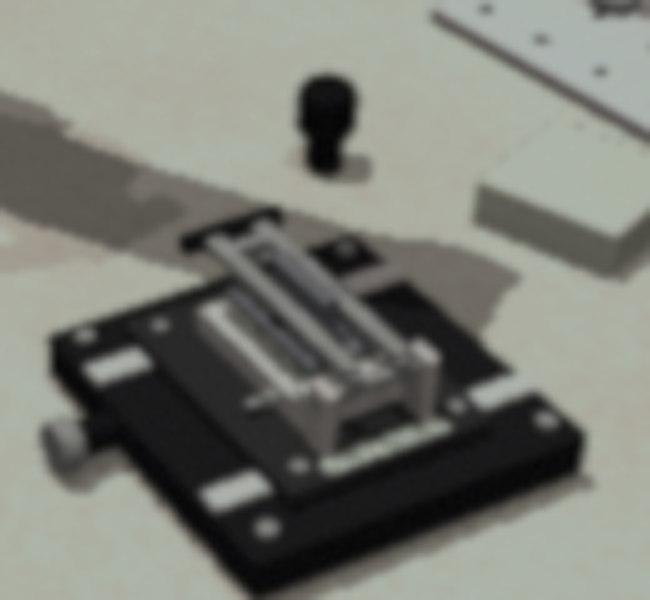

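The clamp rod at (232,232) stays down with its top at about 91 mm. The fin top is at about 99 mm, so the cartridge is home at 49 mm. The springs would lift an unlatched clamp, so it is latched, and nothing touches the robot.

```bash
python3 -c "
from bench import *
print(close_job())"
```

```text
the job is handed in; nothing more can be done
None
```

The cartridge is in its pocket and fully home, the clamp is shut and holding with no robot contact, and the job is handed in at about 22 s.

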